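# Set out the tasting caddy in stock-rack order

## Task

Set out the tasting: move the four small jars from the steel wire rack into the wooden tasting caddy, one in each bay, standing upright, in the same left-to-right order, as seen from the robot, as they now have in the wire rack (which its coloured bay tags also show). Keep every jar upright on the way and leave them all released and at rest.

Things in the scene. Friction and masses are not known exactly. Their poses are not given: they have to be found in the camera images.
- jar_red: Small closed round jar with a red lid and a red band on its white label, tomato-red filling; 48 mm across, 62 mm tall, straight-sided (the lid is the top 15 mm and as wide as the glass), about 0.13 kg. Loose, upright in one of the wire rack's bays. Origin at the centre of its underside, z up.
- jar_yellow: Small closed round jar with a yellow lid and a yellow band on its white label, amber filling; 48 mm across, 62 mm tall, straight-sided (the lid is the top 15 mm and as wide as the glass), about 0.13 kg. Loose, upright in one of the wire rack's bays. Origin at the centre of its underside, z up.
- jar_green: Small closed round jar with a green lid and a green band on its white label, olive-green filling; 48 mm across, 62 mm tall, straight-sided (the lid is the top 15 mm and as wide as the glass), about 0.13 kg. Loose, upright in one of the wire rack's bays. Origin at the centre of its underside, z up.
- jar_blue: Small closed round jar with a blue lid and a blue band on its white label, dark purple filling; 48 mm across, 62 mm tall, straight-sided (the lid is the top 15 mm and as wide as the glass), about 0.13 kg. Loose, upright in one of the wire rack's bays. Origin at the centre of its underside, z up.
- wire_rack: Fixed steel wire jar rack, 75 mm deep (x), 289 mm long (y). Four bays in a row, centres at x = 0, y = -105, -35, 35, 105 mm, 66 mm wide, a jar in each (within 5 mm). Floor 6 mm, top wires 20 mm above the bench. Nearer the robot than the caddy or beyond it. Origin: its middle, on the bench. x points away from the robot, y to the robot's left, turned at most 11 degrees.
- caddy: Fixed wooden tray, 78 mm deep (x), 300 mm long (y), empty. Four bays in a row, centres at x = 0, y = -105, -35, 35, 105 mm, each 66 x 66 mm inside. Above the bench: floor 6 mm, 4 mm thick partitions 18 mm, long sides 20 mm, end boards 24 mm. Origin: its middle, on the bench. x points away from the robot, y to the robot's left, turned at most 11 degrees.
- tag_red: Red sloping bay tag, 22 x 44 mm, clipped to the robot's side of the wire rack, below 23 mm above the bench; fixed, it stays there. It marks the bay where the red-lidded jar starts: its origin lies on the bench 42 mm from that jar's axis, towards the rack's -x.
- tag_yellow: Yellow sloping bay tag, 22 x 44 mm, clipped to the robot's side of the wire rack, below 23 mm above the bench; fixed, it stays there. It marks the bay where the yellow-lidded jar starts: its origin lies on the bench 42 mm from that jar's axis, towards the rack's -x.
- tag_green: Green sloping bay tag, 22 x 44 mm, clipped to the robot's side of the wire rack, below 23 mm above the bench; fixed, it stays there. It marks the bay where the green-lidded jar starts: its origin lies on the bench 42 mm from that jar's axis, towards the rack's -x.
- tag_blue: Blue sloping bay tag, 22 x 44 mm, clipped to the robot's side of the wire rack, below 23 mm above the bench; fixed, it stays there. It marks the bay where the blue-lidded jar starts: its origin lies on the bench 42 mm from that jar's axis, towards the rack's -x.
There are look-alikes about, which are no part of the job. Of the things like the jar_blue, leave any that is pink; of the rest the smaller one is meant. Of the things that look like the jar_yellow, the largest one is meant.

How it is judged:
At the end, for the whole second after the job is handed in: Each jar stands in the caddy bay that has the same place in the row, counted from the left, as its own tag (and its start) has on the wire rack: within 12 mm of the bay's centre in x and y, on the bay's floor (height within 4 mm), tilted less than 0.1 rad, released and slower than 20 mm/s (((y of tag_red in the frame of wire_rack between -0.125 and -0.085 m and y of jar_red in the frame of caddy between -0.117 and -0.093 m) or (y of tag_red in the frame of wire_rack between -0.055 and -0.015 m and y of jar_red in the frame of caddy between -0.047 and -0.023 m) or (y of tag_red in the frame of wire_rack between 0.015 and 0.055 m and y of jar_red in the frame of caddy between 0.023 and 0.047 m) or (y of tag_red in the frame of wire_rack between 0.085 and 0.125 m and y of jar_red in the frame of caddy between 0.093 and 0.117 m)) and x of jar_red in the frame of caddy between -0.012 and 0.012 m and z of jar_red in the frame of caddy between 0.002 and 0.01 m and angle between each of jar_red, jar_yellow, jar_green, jar_blue's own z axis and vertical below 0.1 rad and linear speed of each of jar_red, jar_yellow, jar_green, jar_blue below 0.02 m/s and ((y of tag_yellow in the frame of wire_rack between -0.125 and -0.085 m and y of jar_yellow in the frame of caddy between -0.117 and -0.093 m) or (y of tag_yellow in the frame of wire_rack between -0.055 and -0.015 m and y of jar_yellow in the frame of caddy between -0.047 and -0.023 m) or (y of tag_yellow in the frame of wire_rack between 0.015 and 0.055 m and y of jar_yellow in the frame of caddy between 0.023 and 0.047 m) or (y of tag_yellow in the frame of wire_rack between 0.085 and 0.125 m and y of jar_yellow in the frame of caddy between 0.093 and 0.117 m)) and x of jar_yellow in the frame of caddy between -0.012 and 0.012 m and z of jar_yellow in the frame of caddy between 0.002 and 0.01 m and ((y of tag_green in the frame of wire_rack between -0.125 and -0.085 m and y of jar_green in the frame of caddy between -0.117 and -0.093 m) or (y of tag_green in the frame of wire_rack between -0.055 and -0.015 m and y of jar_green in the frame of caddy between -0.047 and -0.023 m) or (y of tag_green in the frame of wire_rack between 0.015 and 0.055 m and y of jar_green in the frame of caddy between 0.023 and 0.047 m) or (y of tag_green in the frame of wire_rack between 0.085 and 0.125 m and y of jar_green in the frame of caddy between 0.093 and 0.117 m)) and x of jar_green in the frame of caddy between -0.012 and 0.012 m and z of jar_green in the frame of caddy between 0.002 and 0.01 m and ((y of tag_blue in the frame of wire_rack between -0.125 and -0.085 m and y of jar_blue in the frame of caddy between -0.117 and -0.093 m) or (y of tag_blue in the frame of wire_rack between -0.055 and -0.015 m and y of jar_blue in the frame of caddy between -0.047 and -0.023 m) or (y of tag_blue in the frame of wire_rack between 0.015 and 0.055 m and y of jar_blue in the frame of caddy between 0.023 and 0.047 m) or (y of tag_blue in the frame of wire_rack between 0.085 and 0.125 m and y of jar_blue in the frame of caddy between 0.093 and 0.117 m)) and x of jar_blue in the frame of caddy between -0.012 and 0.012 m and z of jar_blue in the frame of caddy between 0.002 and 0.01 m); the robot touches nothing.
It fails at once if a jar was tipped more than 0.6 rad (34 degrees) from upright (angle between any of jar_red, jar_yellow, jar_green, jar_blue's own z axis and vertical above 0.6 rad).
It also fails if it takes over 80 s, if anything falls off the work surface, if the arm or the gripper's body presses on something with over 40 N, if the wrist force passes 120 N, or if a joint passes its speed limit or range.

## Robot

A 6-joint arm with a two-finger parallel gripper is mounted at the origin on the work surface. World frame = base frame: x ahead of the robot, y to its left, z up, the work surface at z = 0. Lengths are in m, angles in rad, forces in N, time in s.
With the tool pointing down it reaches from about 0.35 to 0.85 m from the base axis. Payload 8.1 kg.
Tool frame: the origin (TCP) lies between the finger pads; the fingertips stand 11 mm ahead of it and the grasp point (between the pads) lies 8 mm behind it (tips_ahead is the z of the fingertips in the tool frame, in m); z points along the fingers, y is the line along which they close (so a half turn about z gives the same grasp; the last joint's range is limited). The gripper opens to 93 mm and grips with 3 to 60 N. Pads are 15 mm wide; open, the fingers measure 128 mm over their backs; the gripper's body (75 mm by 188 mm) begins 65 mm behind the grasp point.
Start: joints at [-1.262, 0.13, 1.488, -0, 1.523, -0.085], TCP at [0.23, -0.554, 0.23] pointing down, gripper open.
Joint ranges: [-2.96, 2.96], [-0.89, 2.26], [0.02, 2.5], [-1.34, 4.48], [0, 2.73], [-2.66, 2.66]. Speed limits (rad/s): [2.39, 2.39, 2.79, 3.14, 3.14, 3.14].

## Interface

Orientations are given as a rotation vector (axis times angle).
In Python, from plant import read_state, read_camera, close_job, tips_ahead gives the robot as it stands. The module is installed in compiled form; this text tells all that it offers.
- The arm moves only by the tool move_arm, never from a script. Its argument "plan" is a list of rows, each a list of 7 numbers: the turn, a rotation vector about the tool's x, y, z in units of 6 degrees (1.0 is 6 degrees), then the shift along the tool's x, y, z in units of 25 mm (1.0 is 25 mm), then the finger opening in mm, from 0 to 93. A call has exactly 10 rows; each row shifts and turns the commanded pose from where the row before left it, along the tool's axes as they then stand; what a row does not reach is not made up. A row lasts 1/10 s, in which the tool goes at most 50 mm and 8.59 degrees, less where a joint would pass 70% of its speed; a pose out of reach is approached as far as the arm can. A call is refused whole if a number of a shift passes 1 or a number of a turn 1, either way. A call with a gripper value outside its range is refused whole. The fingers move at their own pace and stop on an object; "force" is the grip in N (left out, the last holds). Time passes only in rows, so rows that do not move let the fingers close, or fill a call up. It gives the time, the measured TCP pose, the force, the opening and the grip force at its end, in the units of the state.
- read_state(): the state, without advancing time (a new reading comes with each control period).
- read_camera(name): name is "side" or "top" or "wrist"; returns a dict with "frame" (384x512x3 uint8, red, green, blue), "z_map" (384x512 float32, m along the optical axis (not along the pixel's ray), 0 where there is no reading), "fx", "fy", "cx", "cy" (pixels), "rvec" (rotation vector, rad) and "tvec" (3), from world to camera coordinates, as OpenCV has them. Camera axes: x right, y down, z forward; pixel columns grow to the right and rows downward; lengths in m; the calibration is good to about 2 mm. A picture is of the moment at which its call begins.
- close_job(): hands the job in; it is judged then, once.
The state is a dict: "t": time; "q": joint angles; "dq": joint speeds; "joint_torque": joint torques, N m; "tool_pos": TCP position; "orientation": TCP orientation; "force": force on the tool from outside, world axes, zero at the start; "wrist_torque": the same for the moment, N m; "opening": finger opening in m; "gripper_force": force on a finger pad.
Only numpy, scipy, OpenCV 4.12 (cv2) and the standard library are available. Lean on these libraries where they do the work, as an engineer would, in place of code of your own. Each camera call takes 0.05 s, during which the arm holds its last target. There are 200 camera calls.

## Working session

There is one attempt and no reset: what is moved stays moved. The work goes in short steps, Python scripts to look and compute and a tool call to move; the robot and the scene stay as the last step left them, time stands still between calls to the robot, and variables do not carry over. Pictures are saved under pics/ and viewed, at most 14 in all, crops included, and the job is handed in when it is done.

Besides the shell and the picture viewer there is one more tool, called after "Request:" as name([rows], argument=value, ...), one row to a line, values as JSON. move_arm: Moves the arm, as the interface text tells. Its arguments: {"type":"object","properties":{"plan":{"type":"array","items":{"type":"array","items":{"type":"number"}}},"force":{"type":"number"}},"required":["plan"]}

```bash
mkdir -p pics
cat > h.py <<'E'
import numpy as np, cv2
from plant import *
def cam(n):
    c=read_camera(n); c['R']=cv2.Rodrigues(np.array(c['rvec'],float))[0]; c['t']=np.array(c['tvec'],float).ravel(); return c
def cloud(c):
    v,u=np.mgrid[0:384,0:512]; z=c['z_map']
    p=np.stack([(u-c['cx'])/c['fx']*z,(v-c['cy'])/c['fy']*z,z],-1)
    w=(p-c['t'])@c['R']; w[z==0]=np.nan; return w
def save(c,n): cv2.imwrite('pics/'+n+'.png',c['frame'][...,::-1])
E
python3 - <<'E'
from h import *
for n in('top','side'):
    c=cam(n); save(c,n+'0'); print(n,-c['R'].T@c['t'],c['fx']); np.savez(n+'0.npz',w=cloud(c),f=c['frame'])
s=read_state(); print({k:np.round(v,3) for k,v in s.items()}, tips_ahead)
E
```

```text
top [0.41629189 0.03735319 0.92069862] 480.2358152180228
side [0.29087646 0.71665877 0.4719614 ] 419.5747681450283
{'t': np.float64(0.1), 'q': array([-1.262,  0.131,  1.489, -0.   ,  1.523, -0.085]), 'dq': array([-0.002, -0.   , -0.003, -0.002, -0.001, -0.   ]), 'joint_torque': array([ 2.0000e-03, -5.6134e+01, -4.9309e+01,  7.7000e-02,  2.9000e-02,
       -0.0000e+00]), 'tool_pos': array([ 0.23 , -0.554,  0.229]), 'orientation': array([-3.079, -0.614,  0.   ]), 'force': array([ 0.2  ,  0.276, -0.145]), 'wrist_torque': array([0.009, 0.043, 0.006]), 'gripper_force': np.float64(0.0), 'opening': np.float64(0.093)} 0.011
```

View pics/top0.png

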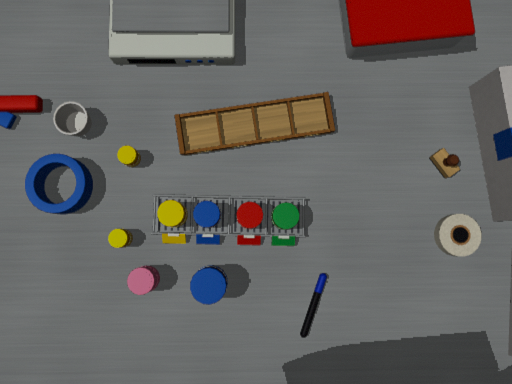

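View pics/side0.png

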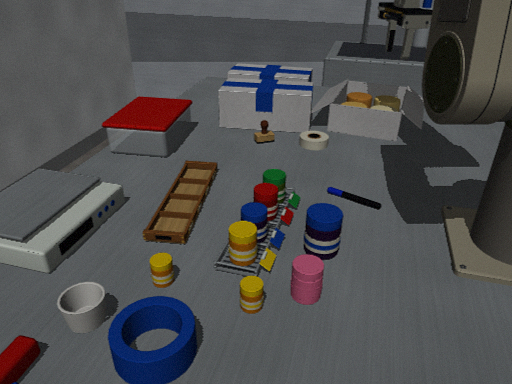

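Top view: the row from the left is yellow (171,213), blue (207,214), red (250,215), green (286,216), and the tags are in the same order. The caddy is beyond it, centred near (255,124). A large blue jar (208,285), a pink jar and two small yellow jars are the look-alikes.

```bash
cat > m.py <<'E'
from h import *
def lids(w,f,box):
    hsv=cv2.cvtColor(f,cv2.COLOR_RGB2HSV); h,s=hsv[...,0].astype(int),hsv[...,1]
    out={}
    for n,a in dict(yellow=27,blue=110,red=0,green=65).items():
        d=np.minimum(abs(h-a),180-abs(h-a))
        m=(d<12)&(s>130)&(w[...,2]>.060)&(w[...,2]<.076)
        m&=(w[...,0]>box[0])&(w[...,0]<box[1])&(w[...,1]>box[2])&(w[...,1]<box[3])
        if m.sum()<50: continue
        (cx,cy),r=cv2.minEnclosingCircle(w[m][:,:2].astype(np.float32)*1000)
        out[n]=(round(cx,1),round(cy,1),round(r,1),round(float(np.median(w[m][:,2]))*1000,1))
    return out
E
python3 - <<'E'
from m import *
d=np.load('top0.npz');w,f=d['w'],d['f']
L=lids(w,f,(.3,.6,-.15,.25)); print(L)
P=np.array([L[k][:2] for k in('yellow','blue','red','green')])
v=P[0]-P[3]; print('rack yaw',np.degrees(np.arctan2(-v[0],v[1])),np.linalg.norm(np.diff(P,axis=0),axis=1),P.mean(0))
hsv=cv2.cvtColor(f,cv2.COLOR_RGB2HSV)
m=np.zeros((384,512),np.uint8); m[85:162,168:345]=1
m=(m>0)&(hsv[...,1]>90)&(w[...,2]>.013)&(w[...,2]<.032)
r=cv2.minAreaRect(w[m][:,:2].astype(np.float32)*1000); print('caddy',m.sum(),r,np.percentile(w[m][:,2],[5,50,95]))
m2=np.zeros((384,512),np.uint8); m2[85:162,168:345]=1
m2=(m2>0)&(hsv[...,1]>90)&(w[...,2]>-.005)&(w[...,2]<.032)
r=cv2.minAreaRect(w[m2][:,:2].astype(np.float32)*1000); print('caddy all',r)
for n,(a,b) in dict(bigblue=(285,208),pink=(281,142),scale=(40,170),scaledge=(58,150),redbox=(25,410),ysm=(238,118),mug=(105,70)).items(): print(n,np.round(w[a,b],3))
E
```

```text
{'yellow': (459.3, 167.6, 23.9, 66.8), 'blue': (397.1, 109.1, 83.5, 66.9), 'red': (455.3, 27.0, 23.7, 66.8), 'green': (453.6, -37.3, 23.7, 66.8)}
rack yaw -1.5934687053589092 [ 85.3878797  100.63622608  64.32246886] [441.325  66.6  ]
caddy 1725 ((633.0634155273438, 15.392852783203125), (79.31047058105469, 299.9466552734375), 8.38606071472168) [0.01435082 0.01847563 0.023571  ]
caddy all ((633.4539184570312, 12.743865966796875), (79.31047058105469, 305.302001953125), 8.38606071472168)
bigblue [0.334 0.099 0.079]
pink [0.34  0.216 0.062]
scale [0.788 0.175 0.041]
scaledge [0.753 0.213 0.041]
redbox [ 0.798 -0.268  0.086]
ysm [0.415 0.264 0.045]
mug [0.664 0.362 0.036]
```

Request:
move_arm([
  [0, 0, -1, 0, 0, 0, 93],
  [0, 0, -1, 0, 0, 0, 93],
  [0, 0, -1, 0, 0, 0, 93],
  [0, 0, -1, 0, 0, 0, 93],
  [0, 0, -1, 0, 0, 0, 93],
  [0, 0, -1, 0, 0, 0, 93],
  [0, 0, -1, 0, 0, 0, 93],
  [0, 0, -1, 0, 0, 0, 93],
  [0, 0, -1, 0, 0, 0, 93],
  [0, 0, -1, 0, 0, 0, 93],
], force=20)

```text
t: 1.1
tool_pos: [0.2302, -0.5537, 0.229]
orientation: [-2.356, -2.077, -0.001]
force: [-1.1, 1.0, 0.3]
opening: 0.093
gripper_force: 0.0
```

```bash
cat > go.py <<'E'
import sys; from h import *
from scipy.spatial.transform import Rotation as Ro
T=np.array([float(a) for a in sys.argv[1:4]])
s=read_state(); R=Ro.from_rotvec(s['orientation'])
G=Ro.from_matrix(np.array([[0,1,0],[1,0,0],[0,0,-1.]]))
print('t',s['t'],'pos',np.round(s['tool_pos'],4),'turn units',np.round(np.degrees((R.inv()*G).as_rotvec())/6,2))
print('shift (goal axes, units)',np.round(G.inv().apply(T-s['tool_pos'])/.025,2),'open',s['opening'],'gf',s['gripper_force'],'F',np.round(s['force'],1))
E
python3 go.py .457 .103 .15
python3 - <<'E'
from m import *
d=np.load('top0.npz'); print(lids(d['w'],d['f'],(.42,.6,-.15,.25)))
E
```

```text
t 1.1 pos [ 0.2302 -0.5537  0.229 ] turn units [-0.   -0.01 -1.2 ]
shift (goal axes, units) [26.27  9.07  3.16] open 0.0929956669828621 gf 0.0 F [-1.1  1.   0.3]
{'yellow': (459.3, 167.6, 23.9, 66.8), 'blue': (457.3, 104.2, 23.8, 66.9), 'red': (455.3, 27.0, 23.7, 66.8), 'green': (453.6, -37.3, 23.7, 66.8)}
```

Request:
move_arm([
  [0, 0, -1, 0, 0, 0, 93],
  [0, 0, -0.2, 0, 0, 0, 93],
  [0, 0, 0, 1, 0.5, 0, 93],
  [0, 0, 0, 1, 0.5, 0, 93],
  [0, 0, 0, 1, 0.5, 0, 93],
  [0, 0, 0, 1, 0.5, 0, 93],
  [0, 0, 0, 1, 0.5, 0, 93],
  [0, 0, 0, 1, 0.5, 0, 93],
  [0, 0, 0, 1, 0.5, 0, 93],
  [0, 0, 0, 1, 0.5, 0, 93],
])

```text
t: 2.1
tool_pos: [0.3313, -0.3533, 0.2294]
orientation: [-2.229, -2.214, -0.0]
force: [1.3, -0.2, -0.1]
opening: 0.0931
gripper_force: 0.0
```

Request:
move_arm([
  [0, 0, 0, 1, 0.5, 0, 93],
  [0, 0, 0, 1, 0.5, 0, 93],
  [0, 0, 0, 1, 0.5, 0, 93],
  [0, 0, 0, 1, 0.5, 0, 93],
  [0, 0, 0, 1, 0.5, 0, 93],
  [0, 0, 0, 1, 0.5, 0, 93],
  [0, 0, 0, 1, 0.5, 0, 93],
  [0, 0, 0, 1, 0.5, 0, 93],
  [0, 0, 0, 1, 0.5, 0, 93],
  [0, 0, 0, 1, 0.4, 0, 93],
])

```text
t: 3.1
tool_pos: [0.4549, -0.1038, 0.2295]
orientation: [-2.229, -2.214, 0.0]
force: [-0.4, 0.3, 0.5]
opening: 0.0928
gripper_force: 0.0
```

```bash
python3 go.py .4536 -.0373 .15
python3 - <<'E'
from h import *
c=cam('wrist'); save(c,'wrist1')
E
```

```text
t 3.1 pos [ 0.4549 -0.1038  0.2295] turn units [-0.   -0.   -0.06]
shift (goal axes, units) [ 2.66 -0.05  3.18] open 0.09283414987301965 gf 0.0 F [-0.4  0.3  0.5]
```

View pics/wrist1.png

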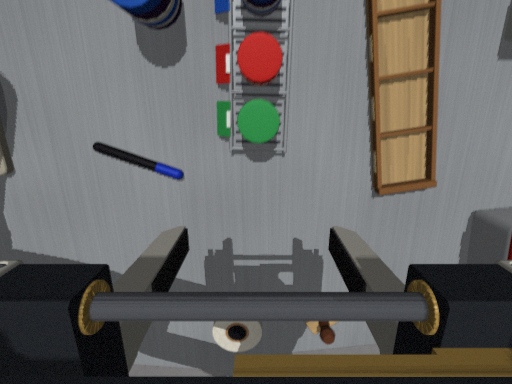

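The wrist view shows green (259,121) and red (260,57) midway between the fingers, so x is aligned. I'll go down on green.

Request:
move_arm([
  [0, 0, -0.06, 0.9, -0.05, 0.6, 93],
  [0, 0, 0, 0.9, 0, 0.6, 93],
  [0, 0, 0, 0.86, 0, 0.6, 93],
  [0, 0, 0, 0, 0, 1, 93],
  [0, 0, 0, 0, 0, 1, 93],
  [0, 0, 0, 0, 0, 1, 93],
  [0, 0, 0, 0, 0, 1, 93],
  [0, 0, 0, 0, 0, 0.8, 93],
  [0, 0, 0, 0, 0, 0.5, 93],
  [0, 0, 0, 0, 0, 0.32, 93],
])

```text
t: 4.15
tool_pos: [0.4527, -0.0384, 0.0431]
orientation: [-2.22, -2.222, 0.001]
force: [-0.3, 0.2, 0.3]
opening: 0.0928
gripper_force: 0.0
```

Request:
move_arm([
  [0, 0, 0, 0, 0, 0, 30],
  [0, 0, 0, 0, 0, 0, 30],
  [0, 0, 0, 0, 0, 0, 30],
  [0, 0, 0, 0, 0, 0, 30],
  [0, 0, 0, 0, 0, 0, 30],
  [0, 0, 0, 0, 0, 0, 30],
  [0, 0, 0, 0, 0, 0, 30],
  [0, 0, 0, 0, 0, 0, 30],
  [0, 0, 0, 0, 0, 0, 30],
  [0, 0, 0, 0, 0, 0, 30],
])

```text
t: 5.15
tool_pos: [0.4537, -0.0385, 0.0444]
orientation: [2.219, 2.223, 0.001]
force: [-0.0, -0.4, 4.1]
opening: 0.0479
gripper_force: 20.0
```

```bash
python3 go.py .6484 -.0885 .12
```

```text
t 5.15 pos [ 0.4537 -0.0385  0.0444] turn units [0.01 0.   0.02]
shift (goal axes, units) [-2.    7.79 -3.02] open 0.04791504863027085 gf 20.00060945749283 F [-0.  -0.4  4.1]
```

Request:
move_arm([
  [0, 0, 0, 0, 0, -0.5, 30],
  [0, 0, 0, 0, 0, -1, 30],
  [0, 0, 0, 0, 0, -1, 30],
  [0, 0, 0, 0, 0.4, -0.5, 30],
  [0, 0, 0, -0.2, 0.8, 0, 30],
  [0, 0, 0, -0.4, 1, 0, 30],
  [0, 0, 0, -0.4, 1, 0, 30],
  [0, 0, 0, -0.4, 1, 0, 30],
  [0, 0, 0, -0.4, 1, 0, 30],
  [0, 0, 0, -0.2, 1, 0, 30],
])

```text
t: 6.15
tool_pos: [0.609, -0.0889, 0.1193]
orientation: [-2.219, -2.223, 0.001]
force: [-1.0, 0.2, -0.1]
opening: 0.0475
gripper_force: 20.0
```

Request:
move_arm([
  [0, 0, 0, 0, 0.8, 0, 30],
  [0, 0, 0, 0, 0.5, 0, 30],
  [0, 0, 0, 0, 0.3, 0, 30],
  [0, 0, 0, 0, 0, 0, 30],
  [0, 0, 0, 0, 0, 0.5, 30],
  [0, 0, 0, 0, 0, 0.6, 30],
  [0, 0, 0, 0, 0, 0.3, 30],
  [0, 0, 0, 0, 0, 0, 30],
  [0, 0, 0, 0, 0, 0, 30],
  [0, 0, 0, 0, 0, 0, 30],
])

```text
t: 7.15
tool_pos: [0.6488, -0.0882, 0.0847]
orientation: [2.219, 2.223, 0.001]
force: [0.0, 0.4, -1.4]
opening: 0.0475
gripper_force: 20.0
```

```bash
python3 go.py .6484 -.0885 .045
python3 - <<'E'
from h import *
c=cam('side'); cv2.imwrite('pics/side2.png',cv2.resize(c['frame'][100:300,130:430,::-1],None,fx=2,fy=2))
E
```

```text
t 7.15 pos [ 0.6488 -0.0882  0.0847] turn units [0.01 0.   0.02]
shift (goal axes, units) [-0.01 -0.02  1.59] open 0.04747433750738497 gf 19.999792724847794 F [ 0.   0.4 -1.4]
```

View pics/side2.png

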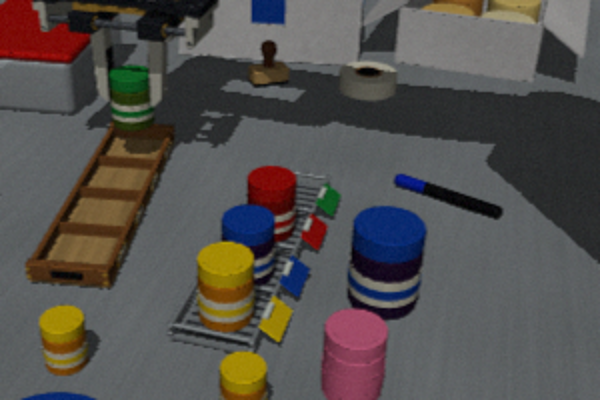

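The green jar (132,98 in the crop) is upright in the fingers over the far bay. I'll set it down.

Request:
move_arm([
  [0, 0, 0, 0, 0, 0.4, 30],
  [0, 0, 0, 0, 0, 0.5, 30],
  [0, 0, 0, 0, 0, 0.4, 30],
  [0, 0, 0, 0, 0, 0.2, 30],
  [0, 0, 0, 0, 0, 0.1, 30],
  [0, 0, 0, 0, 0, 0, 30],
  [0, 0, 0, 0, 0, 0, 30],
  [0, 0, 0, 0, 0, 0, 52],
  [0, 0, 0, 0, 0, 0, 60],
  [0, 0, 0, 0, 0, 0, 75],
])

```text
t: 8.2
tool_pos: [0.6486, -0.0881, 0.0439]
orientation: [2.219, 2.224, 0.0]
force: [0.2, -0.5, -0.0]
opening: 0.0637
gripper_force: 0.0
```

Request:
move_arm([
  [0, 0, 0, 0, 0, 0, 93],
  [0, 0, 0, 0, 0, 0, 93],
  [0, 0, 0, 0, 0, 0, 93],
  [0, 0, 0, 0, 0, -0.5, 93],
  [0, 0, 0, 0, 0, -1, 93],
  [0, 0, 0, 0, 0, -1, 93],
  [0, 0, 0, 0, 0, -0.5, 93],
  [0, 0, 0, 0.4, -1, 0, 93],
  [0, 0, 0, 0.8, -1, 0, 93],
  [0, 0, 0, 0.8, -1, 0, 93],
])

```text
t: 9.2
tool_pos: [0.5725, -0.038, 0.1194]
orientation: [2.22, 2.223, 0.0]
force: [-0.2, 0.9, -0.8]
opening: 0.0931
gripper_force: 0.0
```

```bash
python3 go.py .4553 .0270 .044
python3 - <<'E'
from m import *
c=cam('top'); w=cloud(c); print(lids(w,c['frame'],(.42,.6,-.15,.25))); print(lids(w,c['frame'],(.6,.7,-.15,.25)))
E
```

```text
t 9.2 pos [ 0.5725 -0.038   0.1194] turn units [ 0.   -0.    0.01]
shift (goal axes, units) [ 2.6  -4.69  3.02] open 0.09310176478697126 gf 0.0 F [-0.2  0.9 -0.8]
{'yellow': (459.0, 167.8, 24.0, 66.9), 'blue': (457.6, 103.9, 23.9, 66.7), 'red': (453.4, 16.3, 20.6, 66.5)}
{}
```

Request:
move_arm([
  [0, 0, 0, 0.6, -1, 0, 93],
  [0, 0, 0, 0.6, -1, 0, 93],
  [0, 0, 0, 0.6, -1, 0, 93],
  [0, 0, 0, 0.5, -1, 0, 93],
  [0, 0, 0, 0.3, -0.69, 0, 93],
  [0, 0, 0, 0, 0, 0.6, 93],
  [0, 0, 0, 0, 0, 0.9, 93],
  [0, 0, 0, 0, 0, 0.9, 93],
  [0, 0, 0, 0, 0, 0.4, 93],
  [0, 0, 0, 0, 0, 0.2, 93],
])

```text
t: 10.25
tool_pos: [0.4553, 0.0265, 0.0433]
orientation: [-2.218, -2.223, 0.002]
force: [0.3, -0.0, -0.1]
opening: 0.093
gripper_force: 0.0
```

Request:
move_arm([
  [0, 0, 0, 0, 0, 0, 75],
  [0, 0, 0, 0, 0, 0, 30],
  [0, 0, 0, 0, 0, 0, 30],
  [0, 0, 0, 0, 0, 0, 30],
  [0, 0, 0, 0, 0, 0, 30],
  [0, 0, 0, 0, 0, 0, 30],
  [0, 0, 0, 0, 0, 0, 30],
  [0, 0, 0, 0, 0, 0, 30],
  [0, 0, 0, 0, 0, 0, 30],
  [0, 0, 0, 0, 0, 0, 30],
])

```text
t: 11.25
tool_pos: [0.4561, 0.0265, 0.0443]
orientation: [2.219, 2.224, 0.0]
force: [-0.6, 0.6, 3.2]
opening: 0.0475
gripper_force: 20.0
```

```bash
python3 go.py .6382 -.0192 .12
```

```text
t 11.25 pos [0.4561 0.0265 0.0443] turn units [0.   0.   0.02]
shift (goal axes, units) [-1.83  7.28 -3.03] open 0.04754802139622665 gf 20.00043958425522 F [-0.6  0.6  3.2]
```

Request:
move_arm([
  [0, 0, 0, 0, 0, -0.5, 30],
  [0, 0, 0, 0, 0, -1, 30],
  [0, 0, 0, 0, 0, -1, 30],
  [0, 0, 0, 0, 0.4, -0.5, 30],
  [0, 0, 0, -0.2, 0.8, 0, 30],
  [0, 0, 0, -0.4, 1, 0, 30],
  [0, 0, 0, -0.4, 1, 0, 30],
  [0, 0, 0, -0.4, 1, 0, 30],
  [0, 0, 0, -0.3, 1, 0, 30],
  [0, 0, 0, -0.13, 1, 0, 30],
])

```text
t: 12.25
tool_pos: [0.6118, -0.0197, 0.1195]
orientation: [-2.22, -2.223, 0.001]
force: [0.5, -0.0, -1.1]
opening: 0.0481
gripper_force: 20.0
```

Request:
move_arm([
  [0, 0, 0, 0, 0.6, 0, 30],
  [0, 0, 0, 0, 0.3, 0, 30],
  [0, 0, 0, 0, 0.18, 0, 30],
  [0, 0, 0, 0, 0, 0, 30],
  [0, 0, 0, 0, 0, 0.5, 30],
  [0, 0, 0, 0, 0, 0.6, 30],
  [0, 0, 0, 0, 0, 0.3, 30],
  [0, 0, 0, 0, 0, 0, 30],
  [0, 0, 0, 0, 0, 0, 30],
  [0, 0, 0, 0, 0, 0, 30],
])

```text
t: 13.25
tool_pos: [0.6384, -0.0189, 0.0847]
orientation: [2.219, 2.223, 0.001]
force: [1.1, -0.0, -1.0]
opening: 0.0478
gripper_force: 20.0
```

```bash
python3 go.py .6382 -.0192 .0445
python3 - <<'E'
from h import *
c=cam('side'); cv2.imwrite('pics/side3.png',cv2.resize(c['frame'][100:300,130:430,::-1],None,fx=2,fy=2))
E
```

```text
t 13.25 pos [ 0.6384 -0.0189  0.0847] turn units [0.01 0.   0.02]
shift (goal axes, units) [-0.01 -0.01  1.61] open 0.047777657377753836 gf 19.999870508909225 F [ 1.1 -0.  -1. ]
```

View pics/side3.png

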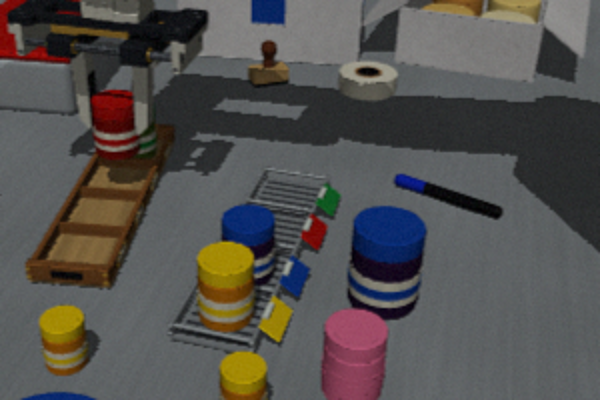

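The red jar (115,125) is upright over the third bay, and green stands behind it. I'll set red down, then move to blue.

Request:
move_arm([
  [0, 0, 0, 0, 0, 0.4, 30],
  [0, 0, 0, 0, 0, 0.5, 30],
  [0, 0, 0, 0, 0, 0.4, 30],
  [0, 0, 0, 0, 0, 0.2, 30],
  [0, 0, 0, 0, 0, 0.1, 30],
  [0, 0, 0, 0, 0, 0, 30],
  [0, 0, 0, 0, 0, 0, 30],
  [0, 0, 0, 0, 0, 0, 52],
  [0, 0, 0, 0, 0, 0, 60],
  [0, 0, 0, 0, 0, 0, 75],
])

```text
t: 14.3
tool_pos: [0.6382, -0.0189, 0.044]
orientation: [2.219, 2.224, 0.0]
force: [-0.0, 0.0, -0.1]
opening: 0.0633
gripper_force: 0.0
```

Request:
move_arm([
  [0, 0, 0, 0, 0, 0, 93],
  [0, 0, 0, 0, 0, 0, 93],
  [0, 0, 0, 0, 0, 0, 93],
  [0, 0, 0, 0, 0, -0.5, 93],
  [0, 0, 0, 0, 0, -1, 93],
  [0, 0, 0, 0, 0, -1, 93],
  [0, 0, 0, 0, 0, -0.5, 93],
  [0, 0, 0, 0.4, -1, 0, 93],
  [0, 0, 0, 0.8, -1, 0, 93],
  [0, 0, 0, 0.8, -1, 0, 93],
])

```text
t: 15.3
tool_pos: [0.5622, 0.0312, 0.1194]
orientation: [2.22, 2.223, 0.001]
force: [-0.1, 0.4, 0.5]
opening: 0.0928
gripper_force: 0.0
```

```bash
python3 go.py .4575 .1040 .044
```

```text
t 15.3 pos [0.5622 0.0312 0.1194] turn units [ 0.   -0.    0.01]
shift (goal axes, units) [ 2.91 -4.19  3.02] open 0.09279436489573456 gf 0.0 F [-0.1  0.4  0.5]
```

Request:
move_arm([
  [0, 0, 0, 0.7, -1, 0, 93],
  [0, 0, 0, 0.7, -1, 0, 93],
  [0, 0, 0, 0.7, -1, 0, 93],
  [0, 0, 0, 0.5, -0.8, 0, 93],
  [0, 0, 0, 0.31, -0.39, 0, 93],
  [0, 0, 0, 0, 0, 0.6, 93],
  [0, 0, 0, 0, 0, 0.9, 93],
  [0, 0, 0, 0, 0, 0.9, 93],
  [0, 0, 0, 0, 0, 0.4, 93],
  [0, 0, 0, 0, 0, 0.2, 93],
])

```text
t: 16.3
tool_pos: [0.4576, 0.1033, 0.0433]
orientation: [-2.219, -2.223, 0.002]
force: [0.1, -0.2, 0.8]
opening: 0.0931
gripper_force: 0.0
```

Request:
move_arm([
  [0, 0, 0, 0, 0, 0, 75],
  [0, 0, 0, 0, 0, 0, 30],
  [0, 0, 0, 0, 0, 0, 30],
  [0, 0, 0, 0, 0, 0, 30],
  [0, 0, 0, 0, 0, 0, 30],
  [0, 0, 0, 0, 0, 0, 30],
  [0, 0, 0, 0, 0, 0, 30],
  [0, 0, 0, 0, 0, 0, 30],
  [0, 0, 0, 0, 0, 0, 30],
  [0, 0, 0, 0, 0, 0, 30],
])

```text
t: 17.3
tool_pos: [0.4583, 0.1036, 0.0444]
orientation: [2.219, 2.224, 0.001]
force: [-1.1, 1.0, 3.9]
opening: 0.0478
gripper_force: 20.0
```

```bash
python3 go.py .6280 .0500 .12
```

```text
t 17.3 pos [0.4583 0.1036 0.0444] turn units [ 0.   -0.    0.02]
shift (goal axes, units) [-2.14  6.79 -3.02] open 0.0477694264161234 gf 20.000291168689728 F [-1.1  1.   3.9]
```

Request:
move_arm([
  [0, 0, 0, 0, 0, -0.5, 30],
  [0, 0, 0, 0, 0, -1, 30],
  [0, 0, 0, 0, 0, -1, 30],
  [0, 0, 0, 0, 0.4, -0.5, 30],
  [0, 0, 0, -0.2, 0.8, 0, 30],
  [0, 0, 0, -0.4, 1, 0, 30],
  [0, 0, 0, -0.5, 1, 0, 30],
  [0, 0, 0, -0.5, 1, 0, 30],
  [0, 0, 0, -0.4, 1, 0, 30],
  [0, 0, 0, -0.14, 0.8, 0, 30],
])

```text
t: 18.3
tool_pos: [0.6091, 0.0492, 0.1195]
orientation: [2.22, 2.223, -0.001]
force: [-1.1, -0.0, -1.8]
opening: 0.0473
gripper_force: 20.0
```

Request:
move_arm([
  [0, 0, 0, 0, 0.5, 0, 30],
  [0, 0, 0, 0, 0.2, 0, 30],
  [0, 0, 0, 0, 0.09, 0, 30],
  [0, 0, 0, 0, 0, 0, 30],
  [0, 0, 0, 0, 0, 0.5, 30],
  [0, 0, 0, 0, 0, 0.6, 30],
  [0, 0, 0, 0, 0, 0.3, 30],
  [0, 0, 0, 0, 0, 0, 30],
  [0, 0, 0, 0, 0, 0, 30],
  [0, 0, 0, 0, 0, 0, 30],
])

```text
t: 19.3
tool_pos: [0.6283, 0.0504, 0.0847]
orientation: [2.219, 2.223, 0.001]
force: [-0.2, -0.4, -1.5]
opening: 0.0478
gripper_force: 20.0
```

```bash
python3 go.py .6280 .0500 .0445
```

```text
t 19.3 pos [0.6283 0.0504 0.0847] turn units [0.01 0.   0.02]
shift (goal axes, units) [-0.01 -0.01  1.61] open 0.04782474333639906 gf 19.999811053276062 F [-0.2 -0.4 -1.5]
```

Request:
move_arm([
  [0, 0, 0, 0, 0, 0.4, 30],
  [0, 0, 0, 0, 0, 0.5, 30],
  [0, 0, 0, 0, 0, 0.4, 30],
  [0, 0, 0, 0, 0, 0.2, 30],
  [0, 0, 0, 0, 0, 0.1, 30],
  [0, 0, 0, 0, 0, 0, 30],
  [0, 0, 0, 0, 0, 0, 30],
  [0, 0, 0, 0, 0, 0, 52],
  [0, 0, 0, 0, 0, 0, 60],
  [0, 0, 0, 0, 0, 0, 75],
])

```text
t: 20.3
tool_pos: [0.6281, 0.0504, 0.044]
orientation: [2.219, 2.224, 0.0]
force: [-0.6, 0.2, 0.2]
opening: 0.0633
gripper_force: 0.0
```

Request:
move_arm([
  [0, 0, 0, 0, 0, 0, 93],
  [0, 0, 0, 0, 0, 0, 93],
  [0, 0, 0, 0, 0, 0, 93],
  [0, 0, 0, 0, 0, -0.5, 93],
  [0, 0, 0, 0, 0, -1, 93],
  [0, 0, 0, 0, 0, -1, 93],
  [0, 0, 0, 0, 0, -0.5, 93],
  [0, 0, 0, 0.4, -1, 0, 93],
  [0, 0, 0, 0.7, -1, 0, 93],
  [0, 0, 0, 0.7, -1, 0, 93],
])

```text
t: 21.3
tool_pos: [0.5521, 0.0954, 0.1194]
orientation: [2.22, 2.223, 0.001]
force: [-0.6, 0.2, 0.4]
opening: 0.0931
gripper_force: 0.0
```

```bash
python3 go.py .4592 .1677 .044
```

```text
t 21.3 pos [0.5521 0.0954 0.1194] turn units [ 0.   -0.    0.01]
shift (goal axes, units) [ 2.89 -3.71  3.02] open 0.09312989871144248 gf 0.0 F [-0.6  0.2  0.4]
```

Request:
move_arm([
  [0, 0, 0, 0.7, -0.9, 0, 93],
  [0, 0, 0, 0.7, -0.9, 0, 93],
  [0, 0, 0, 0.7, -0.9, 0, 93],
  [0, 0, 0, 0.5, -0.7, 0, 93],
  [0, 0, 0, 0.29, -0.31, 0, 93],
  [0, 0, 0, 0, 0, 0.6, 93],
  [0, 0, 0, 0, 0, 0.9, 93],
  [0, 0, 0, 0, 0, 0.9, 93],
  [0, 0, 0, 0, 0, 0.4, 93],
  [0, 0, 0, 0, 0, 0.2, 93],
])

```text
t: 22.3
tool_pos: [0.4594, 0.1669, 0.0432]
orientation: [-2.219, -2.223, 0.002]
force: [-0.6, -0.4, 0.4]
opening: 0.0927
gripper_force: 0.0
```

Request:
move_arm([
  [0, 0, 0, 0, 0, 0, 75],
  [0, 0, 0, 0, 0, 0, 30],
  [0, 0, 0, 0, 0, 0, 30],
  [0, 0, 0, 0, 0, 0, 30],
  [0, 0, 0, 0, 0, 0, 30],
  [0, 0, 0, 0, 0, 0, 30],
  [0, 0, 0, 0, 0, 0, 30],
  [0, 0, 0, 0, 0, 0, 30],
  [0, 0, 0, 0, 0, 0, 30],
  [0, 0, 0, 0, 0, 0, 30],
])

```text
t: 23.3
tool_pos: [0.4601, 0.1673, 0.0444]
orientation: [2.219, 2.224, 0.0]
force: [-0.2, -0.6, 3.2]
opening: 0.0477
gripper_force: 20.0
```

```bash
python3 go.py .6178 .1193 .12
```

```text
t 23.3 pos [0.4601 0.1673 0.0444] turn units [ 0.   -0.    0.02]
shift (goal axes, units) [-1.92  6.31 -3.02] open 0.047727754566530764 gf 20.000447183847427 F [-0.2 -0.6  3.2]
```

Request:
move_arm([
  [0, 0, 0, 0, 0, -0.5, 30],
  [0, 0, 0, 0, 0, -1, 30],
  [0, 0, 0, 0, 0, -1, 30],
  [0, 0, 0, 0, 0.4, -0.5, 30],
  [0, 0, 0, -0.2, 0.8, 0, 30],
  [0, 0, 0, -0.4, 1, 0, 30],
  [0, 0, 0, -0.4, 1, 0, 30],
  [0, 0, 0, -0.4, 1, 0, 30],
  [0, 0, 0, -0.4, 0.9, 0, 30],
  [0, 0, 0, -0.12, 0.6, 0, 30],
])

```text
t: 24.3
tool_pos: [0.6037, 0.1184, 0.1194]
orientation: [2.22, 2.223, -0.001]
force: [-0.9, 0.3, -1.2]
opening: 0.0479
gripper_force: 20.0
```

Request:
move_arm([
  [0, 0, 0, 0, 0.4, 0, 30],
  [0, 0, 0, 0, 0.15, 0, 30],
  [0, 0, 0, 0, 0.06, 0, 30],
  [0, 0, 0, 0, 0, 0, 30],
  [0, 0, 0, 0, 0, 0.5, 30],
  [0, 0, 0, 0, 0, 0.6, 30],
  [0, 0, 0, 0, 0, 0.3, 30],
  [0, 0, 0, 0, 0, 0, 30],
  [0, 0, 0, 0, 0, 0, 30],
  [0, 0, 0, 0, 0, 0, 30],
])

```text
t: 25.3
tool_pos: [0.6182, 0.1197, 0.0847]
orientation: [2.219, 2.223, 0.001]
force: [-0.6, -0.2, -2.2]
opening: 0.0476
gripper_force: 20.0
```

```bash
python3 go.py .6178 .1193 .0445
```

```text
t 25.3 pos [0.6182 0.1197 0.0847] turn units [ 0.01 -0.    0.02]
shift (goal axes, units) [-0.01 -0.01  1.61] open 0.04759360041279993 gf 19.999822676181793 F [-0.6 -0.2 -2.2]
```

Request:
move_arm([
  [0, 0, 0, 0, 0, 0.4, 30],
  [0, 0, 0, 0, 0, 0.5, 30],
  [0, 0, 0, 0, 0, 0.4, 30],
  [0, 0, 0, 0, 0, 0.2, 30],
  [0, 0, 0, 0, 0, 0.1, 30],
  [0, 0, 0, 0, 0, 0, 30],
  [0, 0, 0, 0, 0, 0, 30],
  [0, 0, 0, 0, 0, 0, 52],
  [0, 0, 0, 0, 0, 0, 60],
  [0, 0, 0, 0, 0, 0, 75],
])

```text
t: 26.3
tool_pos: [0.6179, 0.1196, 0.044]
orientation: [2.219, 2.224, 0.0]
force: [-0.1, 0.3, 0.1]
opening: 0.0637
gripper_force: 0.0
```

Request:
move_arm([
  [0, 0, 0, 0, 0, 0, 93],
  [0, 0, 0, 0, 0, 0, 93],
  [0, 0, 0, 0, 0, 0, 93],
  [0, 0, 0, 0, 0, -0.5, 93],
  [0, 0, 0, 0, 0, -1, 93],
  [0, 0, 0, 0, 0, -1, 93],
  [0, 0, 0, 0, 0, -1, 93],
  [0, 0, 0, 0, 0, -1, 93],
  [0, 0, 0, 0, -1, -1, 93],
  [0, 0, 0, 0, -1, -1, 93],
])

```text
t: 27.3
tool_pos: [0.5674, 0.1194, 0.2085]
orientation: [2.219, 2.223, 0.001]
force: [0.1, 0.6, 0.1]
opening: 0.0927
gripper_force: 0.0
```

Request:
move_arm([
  [0, 0, 0, 0.5, -1, 0, 93],
  [0, 0, 0, 1, -1, 0, 93],
  [0, 0, 0, 1, -1, 0, 93],
  [0, 0, 0, 1, -1, 0, 93],
  [0, 0, 0, 1, -0.5, 0, 93],
  [0, 0, 0, 1, 0, 0, 93],
  [0, 0, 0, 1, 0, 0, 93],
  [0, 0, 0, 0.5, 0, 0, 93],
  [0, 0, 0, 0, 0, 0, 93],
  [0, 0, 0, 0, 0, 0, 93],
])

```text
t: 28.3
tool_pos: [0.455, 0.2937, 0.2068]
orientation: [2.218, 2.224, -0.001]
force: [0.8, -0.3, 0.1]
opening: 0.0931
gripper_force: 0.0
```

Run:
```python
from m import *
c=cam('top'); w=cloud(c); save(c,'top9'); L=lids(w,c['frame'],(.58,.7,-.15,.25)); print(L)
a=np.radians(8.39)
for k,v in L.items():
    d=np.array(v[:2])-[633.1,15.4]; print(k,np.round([d[0]*np.cos(a)+d[1]*np.sin(a),-d[0]*np.sin(a)+d[1]*np.cos(a)],1))
c=cam('side'); cv2.imwrite('pics/side9.png',cv2.resize(c['frame'][100:300,130:430,::-1],None,fx=2,fy=2))
```

```text
{'yellow': (616.1, 120.0, 24.0, 66.8), 'blue': (626.2, 50.8, 23.9, 66.7), 'red': (636.0, -18.0, 24.3, 66.6), 'green': (646.6, -86.3, 23.9, 66.6)}
yellow [ -1.6 106. ]
blue [-1.7 36. ]
red [ -2.  -33.5]
green [  -1.5 -102.6]
```

View pics/top9.png

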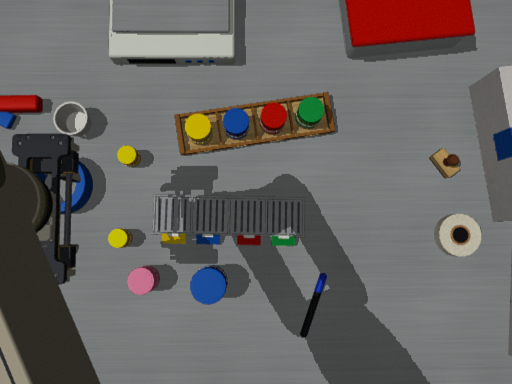

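View pics/side9.png

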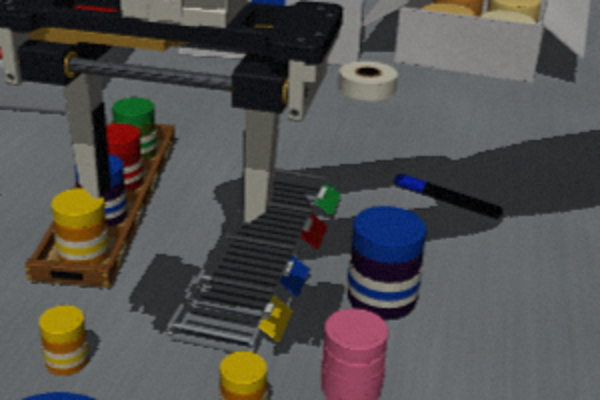

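The top view shows yellow (198,127), blue (236,123), red (273,118) and green (310,110) standing upright in the caddy. All are within 3 mm of their bay centres, and the arm is clear.

```bash
python3 -c "
from plant import *
print(close_job())"
```

```text
the job is handed in; nothing more can be done
None
```

The four jars stand upright and released in the caddy in their original left-to-right order (yellow, blue, red, green), each measured within 3 mm of its bay centre; the job is handed in at about 28 s of the 80 s limit, and no verdict was returned.

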